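# Move the bench lamp aside and hold the bead box open

### The arm

A 7-joint arm with a two-finger parallel gripper is mounted at the origin on the work surface. World frame = base frame: x ahead of the robot, y to its left, z up, the work surface at z = 0. Lengths are in m, angles in rad, forces in N, time in s.
With the tool pointing down it reaches from about 0.35 to 0.9 m from the base axis. Payload 19.9 kg.
Tool frame: the origin (TCP) lies midway between the tips of the shut fingers; the grasp point (between the pads) lies 19 mm behind it; z points along the fingers, x is the direction in which the jaws open and shut, and the axes are right-handed (so a half turn about z gives the same grasp; the last joint's range is limited). The gripper opens to 85 mm and grips with 20 to 120 N. Pads are 22 mm wide; open, the fingers measure 114 mm over their backs; the gripper's body (76 mm by 85 mm) begins 54 mm behind the grasp point. The pads swing forward as they close: fully open they stand 13 mm farther back than shut.
Start: joints at [1.214, 0.417, -0.01, 1.614, 0.005, 1.111, -0.053], TCP at [0.194, -0.594, 0.231] pointing down, gripper open.
Joint ranges: [-2.81, 2.81], [-0.39, 2.02], [-1.27, 1.25], [0.06, 2.57], [-1.19, 4.33], [0.19, 2], [-2.82, 2.82]. Speed limits (rad/s): [1.89, 1.89, 2.39, 2.39, 3.01, 3.01, 3.01].

### API

Orientations are given as a rotation vector (axis times angle).
In Python, from bench import * gives the robot as it stands. The module is installed in compiled form; this text tells all that it offers.
- The arm moves only by the shell command python3 -m pendant 'ROWS' [OPENING] [FORCE]. ROWS is JSON, a list of rows, each an object of numbers: "x", "y", "z": the shift along the tool's x, y, z in m; "roll": the turn about the tool's z in rad. A call has 1 to 12 rows; each row is the pose to reach, as a shift and turn from the pose commanded when the call began, along the tool's axes at that moment; what a row does not reach only later rows make up. A row lasts 1/8 s, in which the tool goes at most 62.5 mm and 10.7 degrees, less where a joint would pass 70% of its speed; a pose out of reach is approached as far as the arm can. A call with a gripper value outside its range is refused whole. OPENING is the closure, from 0 (fully open) to 1 (shut), set as the call begins (- or left out, the last holds). The fingers move at their own pace and stop on an object; FORCE is the grip in N (left out, the last holds). Time passes only in rows, so rows that repeat a pose let the fingers close. It gives the time, the measured TCP pose, the force and the opening at its end, in the units of the state.
- read_state(): the state, without advancing time (a new reading comes with each control period).
- snapshot(name): name is "scene" or "top" or "wrist"; returns the picture (400x640x3 uint8, blue, green, red); there is no depth.
- camera_info(name): a dict with "vfov" (degrees; the focal length in pixels is half the picture's height over the tangent of half this angle, whatever the lens; pixels are square), "cx", "cy" (the principal point, pixels), "rvec" (rotation vector, rad) and "tvec" (3), from world to camera coordinates, as OpenCV has them; the wrist camera has in their place "hand_eye" (4x4, takes a point from camera to tool coordinates, whose origin is the TCP and whose axes are the tool frame's). Camera axes: x right, y down, z forward; pixel columns grow to the right and rows downward; lengths in m; the calibration is good to about 2 mm. A picture is of the moment at which its call begins: read the wrist's pose just before it. camera_info takes no time and is no camera call.
- hand_in(): hands the job in, once; it reports no verdict.
The state is a dict: "time": time; "joint_positions": joint angles; "qvel": joint speeds; "joint_torque": joint torques, N m; "ee_pos": TCP position; "eef_rot": TCP orientation; "force": force on the tool from outside, world axes, zero at the start; "ft_torque": the same for the moment, N m; "opening": finger opening in m.
Only numpy, scipy, OpenCV 4.12 (cv2) and the standard library are available. Lean on these libraries where they do the work, as an engineer would, in place of code of your own. Each camera call takes 0.05 s, during which the arm holds its last target. There are 200 camera calls.

### The job

The bench lamp hangs over the bead box. With the lid still shut, swing the lamp's arm aside, to the left or the right, until its head hangs fully clear of the box; then lift the hinged red lid and hold it open at 60 degrees from shut, so that the maker can pick out beads. The lid falls shut if let go, so finish while still holding it there, with the lamp still clear, and leave the jar, the mug and the screwdriver where they are.

Things in the scene. Friction and masses are not known exactly. Their poses are not given: they have to be found in the camera images.
- bead_box: clear plastic box with bead compartments, fixed to the bench: 160 mm along its x (front to back), 200 mm along its y, walls up to 85 mm high; origin at the centre of its underside; its own -x is the front (lid handle side), +y its left, z up
- lid (a joint): angle of the red lid in rad: 0 shut (level), growing as its front edge rises; 60 degrees = 1.047; stops at 1.45 and always falls shut by its own weight (0.19 to 0.35 kg, no friction to speak of) if not held
- lid_hinge (a point): centre of the lid's hinge line, which runs along the box's y at the back edge: 80 mm behind the box centre, 90 mm above the bench. The lid is a plate 160 mm front to back, 204 mm wide, 8 mm thick, whose middle plane passes through the hinge line
- lid_handle (a point): centre of the lid's handle: black round bar along the box's y, 34 mm long, 18 mm in diameter, on a 14 mm wide tongue in the middle of the lid's front edge, in the lid's plane; bar centre 200 mm from the hinge line, 40 mm in front of the lid's edge, 90 mm above the bench when shut. It can be pinched from above across its two flat ends (it then pivots in the fingers) or lifted from below
- lamp_head (a point): on the axis of the lamp's head, 210 mm above the bench: a grey metal shade of 72 mm diameter, from 195 to 225 mm high with upright side, tapering above to its top at 280 mm
- lamp_pivot (a point): the upright axis about which the lamp's arm swings, at the arm's height (270 mm). The arm is a level bar 12 mm square from here to the head, 220 mm; the fixed post stands below on a round foot of 100 mm diameter, behind the box
- lamp_arm (a joint): swing of the lamp's arm in rad: 0 is straight along the lamp foot's -x (about forward over the box), positive swings the head towards the foot's +y (to the robot's left), range -1.6 to 1.6; it swings at a light push (about 1 N at the head) and stays where it is left
- bead_jar: glass jar with white cap, 56 mm diameter, 85 mm high, loose bystander; origin at the centre of its underside
- mug: yellow mug, 76 mm diameter, 85 mm high, loose bystander; origin at the centre of its underside, handle at its +y
- screwdriver: screwdriver with red handle lying along its x, about 200 mm long, loose bystander; origin at its middle underside

How it is judged:
On the way, in this order (a step that is already met when the one before it is completed fails the run):
1. the lamp's head hangs clear beside the box while the lid is still shut ((y of lamp_head in the frame of bead_box above 0.135 m or y of lamp_head in the frame of bead_box below -0.135 m) and value of joint lid below 0.1 rad), for 0.2 s.
2. the lid is open at 60 degrees, give or take 8 (value of joint lid between 0.907 and 1.187 rad), for 0.3 s.
At the end, for the whole second after the job is handed in: the lid stands still at 60 degrees (52 to 68) from shut, held there by the robot and propped by nothing else; the lamp head's centre is at least 135 mm to either side of the box's centre plane, so that the shade is not over the box; jar, mug and screwdriver within 30 mm of where they began (all of step 2 and velocity of joint lid between -0.1 and 0.1 rad/s and (y of lamp_head in the frame of bead_box above 0.135 m or y of lamp_head in the frame of bead_box below -0.135 m) and contact force between any of the fingers, the arm and bead_box above 0.3 N and distance of each of bead_jar, mug, screwdriver from where it was at the start of the episode below 0.03 m and contact force between bead_box and bead_jar below 0.1 N and contact force between bead_box and mug below 0.1 N and contact force between bead_box and screwdriver below 0.1 N); the arm keeps its last pose, push and grip.
It fails at once if the lid is raised (more than 7 degrees) while the lamp's head is still over the box (value of joint lid above 0.12 rad and y of lamp_head in the frame of bead_box between -0.12 and 0.12 m).
It fails at once if the jar, the mug or the screwdriver is moved more than 30 mm (distance of any of bead_jar, mug, screwdriver from where it was at the start of the episode above 0.03 m).
It also fails if it takes over 51 s, if anything falls off the work surface, if the arm or the gripper's body presses on something with over 40 N, if the wrist force passes 120 N, or if a joint passes its speed limit or range.

## Working session

There is one attempt and no reset: what is moved stays moved. The work goes in short steps, Python scripts to look and compute and a shell command to move; the robot and the scene stay as the last step left them, time stands still between calls to the robot, and variables do not carry over. Pictures are saved under pics/ and viewed, about 8 in all and at most 12, crops included, and the job is handed in when it is done.

```bash
mkdir -p pics; python3 - <<'E'
from bench import *
import cv2,numpy as np
s=read_state();print({k:np.round(v,3) for k,v in s.items()})
for n in("scene","top"):
    cv2.imwrite(f"pics/{n}0.png",snapshot(n));print(n,camera_info(n))
print(camera_info("wrist"))
E
```

```text
{'time': np.float64(0.0), 'joint_positions': array([ 1.215,  0.418, -0.01 ,  1.614,  0.005,  1.111, -0.053]), 'qvel': array([ 0.001, -0.   ,  0.   , -0.002, -0.001,  0.001,  0.001]), 'joint_torque': array([ 2.0000e-03, -8.6444e+01,  6.8000e-01, -4.3490e+01,  1.9000e-02,
        7.0000e-03, -0.0000e+00]), 'ee_pos': array([ 0.193, -0.594,  0.231]), 'eef_rot': array([-2.542e+00,  1.845e+00,  2.000e-03]), 'force': array([ 1.44 ,  0.078, -0.04 ]), 'ft_torque': array([-0.007, -0.1  ,  0.051]), 'opening': np.float64(0.085)}
scene {'vfov': 49.86257506984687, 'cx': 317.64715496756975, 'cy': 201.45615712759957, 'rvec': array([ 1.1071922 ,  2.25666791, -1.08063507]), 'tvec': array([ 0.29252404, -0.21281891,  1.5900873 ])}
top {'vfov': 42.77683706002543, 'cx': 319.6633928485784, 'cy': 198.43677574734795, 'rvec': array([ 2.19922821, -2.17600624,  0.10501369]), 'tvec': array([0.07424375, 0.63202599, 1.51399018])}
{'vfov': 59.32730483007791, 'cx': 322.5407220527901, 'cy': 203.59985119676176, 'hand_eye': array([[ 9.99999722e-01, -2.71931698e-04, -6.94282597e-04,
         6.66697047e-05],
       [ 4.82929548e-04,  9.45646383e-01,  3.25196380e-01,
        -8.38699023e-02],
       [ 5.68114622e-04, -3.25196625e-01,  9.45646251e-01,
        -1.42716718e-01],
       [ 0.00000000e+00,  0.00000000e+00,  0.00000000e+00,
         1.00000000e+00]])}
```

View pics/scene0.png

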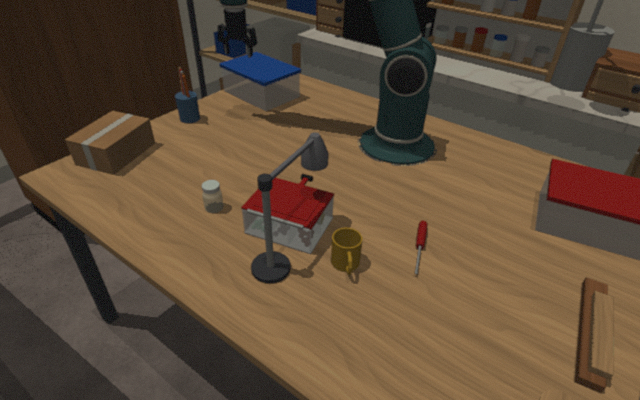

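View pics/top0.png

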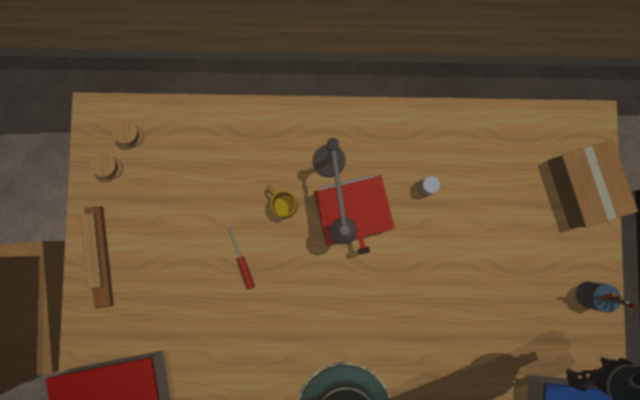

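The scene camera faces the robot. The top view has +x up and +y left. In it I see the lid at about (355,210), the handle at (363,250), the lamp head at (343,230), the pivot at (333,145), the mug at (283,205), the jar at (430,186) and the screwdriver at (242,260). Next I turn these into positions.

```bash
cat > h.py <<'E'
from bench import *
import cv2,numpy as np
from scipy.spatial.transform import Rotation as R
def cam(n):
    c=camera_info(n);f=200/np.tan(np.radians(c["vfov"]/2))
    K=np.array([[f,0,c["cx"]],[0,f,c["cy"]],[0,0,1]])
    if n=="wrist":
        s=read_state();T=np.eye(4);T[:3,:3]=R.from_rotvec(s["eef_rot"]).as_matrix();T[:3,3]=s["ee_pos"]
        M=np.linalg.inv(T@c["hand_eye"]);return K,M[:3,:3],M[:3,3]
    return K,R.from_rotvec(c["rvec"]).as_matrix(),np.array(c["tvec"])
def ray(n,uv,z):
    K,r,t=cam(n);o=-r.T@t;d=r.T@np.linalg.inv(K)@[*uv,1];return o+d*(z-o[2])/d[2]
def proj(n,p):
    K,r,t=cam(n);q=K@(r@np.array(p)+t);return q[:2]/q[2]
E
python3 - <<'E'
from h import *
np.set_printoptions(precision=3,suppress=True)
im=cv2.imread("pics/top0.png");hsv=cv2.cvtColor(im,cv2.COLOR_BGR2HSV)
m=((hsv[...,0]<8)|(hsv[...,0]>172))&(hsv[...,1]>150)&(hsv[...,2]>70)
m=m.astype(np.uint8);m[:,:300]=0;m[:, 410:]=0;m[300:]=0;m[:160]=0
m=cv2.morphologyEx(m,cv2.MORPH_CLOSE,np.ones((21,21)));m=cv2.morphologyEx(m,cv2.MORPH_OPEN,np.ones((15,15)))
c=max(cv2.findContours(m,0,2)[0],key=cv2.contourArea);rc=cv2.minAreaRect(c);b=cv2.boxPoints(rc)
W=np.array([ray("top",p,.094) for p in b]);print(rc,"\n",W,np.linalg.norm(W-np.roll(W,1,0),axis=1),W.mean(0))
for n,uv,z in [("handle",(363.5,250.5),.095),("head",(344,230),.28),("head s",(343,231),.21),("pivot",(333,145),.28),("foot",(329,161),.01),("mug",(284,205),.085),("jar",(430.5,185),.085),("sd tip",(230,228),.01),("sd end",(250,287),.02)]:
    print(n,ray("top",uv,z))
print("scene",ray("scene",(315,137),.28),ray("scene",(265,182),.28),ray("scene",(306,179),.09),ray("scene",(211,185),.085),ray("scene",(347,237),.085))
E
```

```text
((353.5823974609375, 209.87057495117188), (54.23262023925781, 69.7431411743164), 77.47119140625) 
 [[ 0.647  0.1    0.094]
 [ 0.693 -0.097  0.094]
 [ 0.541 -0.131  0.094]
 [ 0.495  0.064  0.094]] [0.156 0.202 0.156 0.2  ] [ 0.594 -0.016  0.094]
handle [ 0.478 -0.045  0.095]
head [0.532 0.023 0.28 ]
head s [0.531 0.021 0.21 ]
pivot [0.747 0.052 0.28 ]
foot [0.748 0.053 0.01 ]
mug [0.606 0.185 0.085]
jar [ 0.669 -0.24   0.085]
sd tip [0.54  0.351 0.01 ]
sd end [0.365 0.285 0.02 ]
scene [0.541 0.029 0.28 ] [0.758 0.062 0.28 ] [ 0.485 -0.043  0.09 ] [ 0.672 -0.24   0.085] [0.61  0.185 0.085]
```

```bash
cat >> h.py <<'E'
def goto(p):
    s=read_state();r=R.from_rotvec(s["eef_rot"]).as_matrix()
    yaw=np.radians(13.3);ey=np.array([-np.sin(yaw),np.cos(yaw),0]);l=r.T@ey
    a=np.arctan2(l[1],l[0]);a=(a+np.pi/2)%np.pi-np.pi/2
    print("t",s["time"],"tcp",s["ee_pos"].round(4),"shift",(r.T@(np.array(p)-s["ee_pos"])).round(4),"roll to ey",round(a,3),"j7",s["joint_positions"][6].round(3),"F",s["force"].round(2),"op",s["opening"].round(4))
E
python3 -c "
from h import *
goto([.6,-.09,.30])"
```

```text
Traceback (most recent call last):
  File "h.py", line 19, in goto
    print("t",s["time"],"tcp",s["ee_pos"].round(4),"shift",(r.T@(np.array(p)-s["ee_pos"])).round(4),"roll to ey",round(a,3),"j7",s["joint_positions"][6].round(3),"F",s["force"].round(2),"op",s["opening"].round(4))
                                                                                                                                                                                               ^^^^^^^^^^^^^^^^^^
AttributeError: 'float' object has no attribute 'round'
```

```bash
sed -i 's/s\["joint_positions"\]\[6\].round(3)/round(s["joint_positions"][6],3)/; s/s\["ee_pos"\]/np.array(s["ee_pos"])/g; s/s\["force"\].round(2)/np.round(s["force"],2)/; s/s\["opening"\].round(4)/round(s["opening"],4)/' h.py
python3 -c "
from h import *
goto([.6,-.09,.30])"
```

```text
t 0.1 tcp [ 0.1934 -0.594   0.2307] shift [-0.3534 -0.5427 -0.0689] roll to ey 0.083 j7 -0.053 F [ 0.52  0.08 -0.3 ] op 0.0853
```

```bash
python3 -m pendant '[{"x":-0.35,"y":-0.54,"z":-0.07,"roll":0.083},{"x":-0.35,"y":-0.54,"z":-0.07,"roll":0.083},{"x":-0.35,"y":-0.54,"z":-0.07,"roll":0.083},{"x":-0.35,"y":-0.54,"z":-0.07,"roll":0.083},{"x":-0.35,"y":-0.54,"z":-0.07,"roll":0.083},{"x":-0.35,"y":-0.54,"z":-0.07,"roll":0.083},{"x":-0.35,"y":-0.54,"z":-0.07,"roll":0.083},{"x":-0.35,"y":-0.54,"z":-0.07,"roll":0.083},{"x":-0.35,"y":-0.54,"z":-0.07,"roll":0.083},{"x":-0.35,"y":-0.54,"z":-0.07,"roll":0.083},{"x":-0.35,"y":-0.54,"z":-0.07,"roll":0.083},{"x":-0.35,"y":-0.54,"z":-0.07,"roll":0.083}]' 1 60
python3 -c "
from h import *
goto([.6,-.08,.25])
cv2.imwrite('pics/a.png',np.hstack([snapshot('top')[80:300,200:480],snapshot('scene')[80:300,180:460]]))"
```

```text
time: 1.6
ee_pos: [0.599, -0.093, 0.3008]
eef_rot: [2.466, -1.947, -0.001]
force: [-1.0, -0.1, -0.6]
opening: -0.0003
t 1.6 tcp [ 0.599  -0.093   0.3008] shift [-0.0124 -0.004   0.0508] roll to ey 0.002 j7 -1.329 F [-0.95 -0.1  -0.65] op -0.0003
```

View pics/a.png

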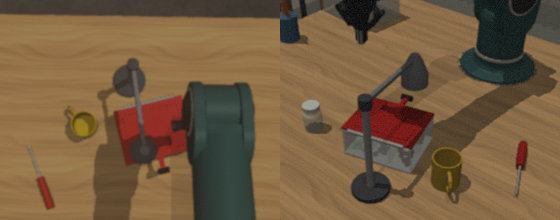

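```bash
python3 -m pendant '[{"z":0.05},{"z":0.05,"x":-0.03,"y":-0.01},{"z":0.05,"x":-0.06,"y":-0.02},{"z":0.05,"x":-0.09,"y":-0.03},{"z":0.05,"x":-0.12,"y":-0.04},{"z":0.05,"x":-0.15,"y":-0.05},{"z":0.05,"x":-0.18,"y":-0.06},{"z":0.05,"x":-0.20,"y":-0.065},{"z":0.05,"x":-0.223,"y":-0.069},{"z":0.05,"x":-0.223,"y":-0.069},{"z":0.05,"x":-0.20,"y":-0.065},{"z":0.0,"x":-0.15,"y":-0.05}]'
python3 -m pendant '[{"x":0.06,"z":-0.01},{"x":0.12,"z":-0.01},{"x":0.15,"z":-0.01},{"x":0.15,"z":-0.01}]' 0.45
python3 -c "
from h import *
goto([.477,-.044,.18])
cv2.imwrite('pics/b.png',np.hstack([snapshot('top')[80:300,200:480],snapshot('scene')[80:300,180:460]]))"
```

```text
t 1.7 tcp [ 0.5981 -0.0954  0.3009] shift [-0.0778  0.106   0.121 ] roll to ey -0.001 j7 -1.329 F [-0.47 -0.86 -0.09] op -0.0003$[0]: bad value
$[0]: bad value
```

View pics/b.png

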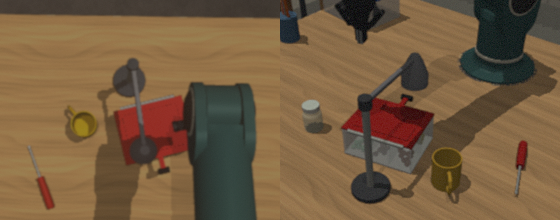

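Both calls were refused because every row needs all four keys, and nothing moved. I'll resend with complete rows.

```bash
python3 -m pendant '[{"x":0,"y":0,"z":0.05,"roll":0},{"x":-0.03,"y":-0.01,"z":0.05,"roll":0},{"x":-0.06,"y":-0.02,"z":0.05,"roll":0},{"x":-0.09,"y":-0.03,"z":0.05,"roll":0},{"x":-0.12,"y":-0.04,"z":0.05,"roll":0},{"x":-0.15,"y":-0.05,"z":0.05,"roll":0},{"x":-0.18,"y":-0.06,"z":0.05,"roll":0},{"x":-0.20,"y":-0.065,"z":0.05,"roll":0},{"x":-0.223,"y":-0.069,"z":0.05,"roll":0},{"x":-0.223,"y":-0.069,"z":0.05,"roll":0},{"x":-0.20,"y":-0.065,"z":0.05,"roll":0},{"x":-0.15,"y":-0.05,"z":0.02,"roll":0}]' && python3 -m pendant '[{"x":0.06,"y":0,"z":-0.02,"roll":0},{"x":0.12,"y":0,"z":-0.02,"roll":0},{"x":0.15,"y":0,"z":-0.02,"roll":0},{"x":0.15,"y":0,"z":-0.02,"roll":0}]' 0.3
python3 -c "
from h import *
goto([.477,-.044,.18])
cv2.imwrite('pics/c.png',np.hstack([snapshot('top')[80:300,200:480],snapshot('scene')[80:300,180:460]]))"
```

```text
time: 3.3
ee_pos: [0.6118, 0.0624, 0.2797]
eef_rot: [2.464, -1.946, -0.005]
force: [1.0, -0.5, 0.2]
opening: 0.0004
time: 3.8
ee_pos: [0.6469, -0.0876, 0.3009]
eef_rot: [2.457, -1.956, 0.0]
force: [-0.1, 0.0, -0.9]
opening: 0.0597
t 3.8 tcp [ 0.6469 -0.0876  0.3009] shift [-0.0806  0.1557  0.1209] roll to ey -0.006 j7 -1.366 F [-0.09  0.05 -0.91] op 0.0597
```

View pics/c.png

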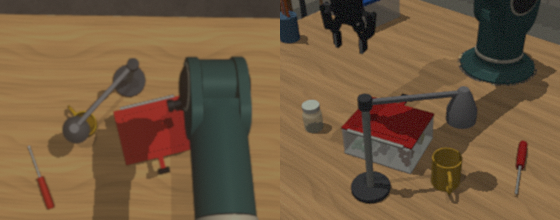

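The lamp head now hangs well left of the box, above the mug, at top-view pixel (276,208). Next I go above the handle.

```bash
python3 -m pendant '[{"x":-0.03,"y":0.06,"z":0,"roll":0},{"x":-0.06,"y":0.11,"z":0.03,"roll":0},{"x":-0.08,"y":0.155,"z":0.07,"roll":-0.006},{"x":-0.08,"y":0.155,"z":0.12,"roll":-0.006},{"x":-0.08,"y":0.155,"z":0.12,"roll":-0.006},{"x":-0.08,"y":0.155,"z":0.12,"roll":-0.006}]'
python3 -c "
from h import *
goto([.477,-.044,.071])
print(ray('top',(276,208),.28), 'pred handle px',proj('wrist',[.477,-.044,.09]))
cv2.imwrite('pics/d.png',snapshot('wrist'))"
```

```text
time: 4.65
ee_pos: [0.4793, -0.0403, 0.1831]
eef_rot: [-2.469, 1.941, -0.002]
force: [0.2, 0.1, -0.0]
opening: 0.0595
t 4.65 tcp [ 0.4793 -0.0403  0.1831] shift [0.003  0.0033 0.1121] roll to ey 0.006 j7 -1.411 F [ 0.18  0.09 -0.01] op 0.0595
[0.58532806 0.19392915 0.28      ] pred handle px [326.95674447 211.62468575]
```

View pics/d.png

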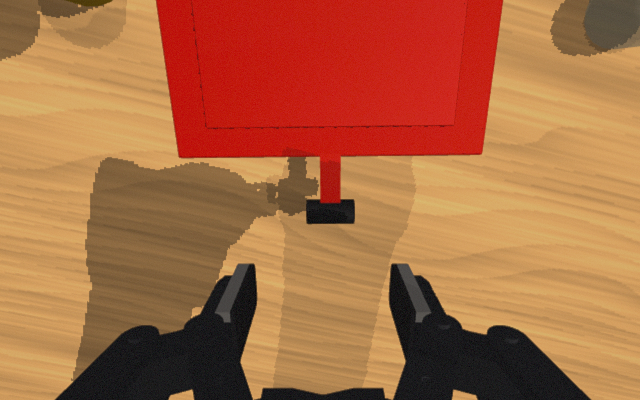

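Handle bar at about (330.5,211.5), so it is roughly 2.5 mm further along tool x. The lid edge is level in the picture, so the roll is right. I descend and grip.

```bash
python3 -m pendant '[{"x":0.0055,"y":0.003,"z":0.05,"roll":0.006},{"x":0.0055,"y":0.003,"z":0.09,"roll":0.006},{"x":0.0055,"y":0.003,"z":0.115,"roll":0.006},{"x":0.0055,"y":0.003,"z":0.115,"roll":0.006}]' && python3 -m pendant '[{"x":0,"y":0,"z":0,"roll":0},{"x":0,"y":0,"z":0,"roll":0},{"x":0,"y":0,"z":0,"roll":0},{"x":0,"y":0,"z":0,"roll":0}]' 1 40
python3 -c "
from h import *
goto([.477,-.044,.071])
cv2.imwrite('pics/e.png',snapshot('wrist'))"
```

```text
time: 5.2
ee_pos: [0.4769, -0.0465, 0.0663]
eef_rot: [2.463, -1.949, -0.001]
force: [-0.3, 1.0, -0.3]
opening: 0.0595
time: 5.7
ee_pos: [0.4775, -0.0462, 0.0681]
eef_rot: [-2.462, 1.948, -0.003]
force: [-3.2, 2.5, 9.1]
opening: 0.0335
t 5.7 tcp [ 0.4775 -0.0462  0.0681] shift [-0.0023  0.     -0.0029] roll to ey 0.0 j7 -1.496 F [-3.21  2.55  9.09] op 0.0335
```

View pics/e.png

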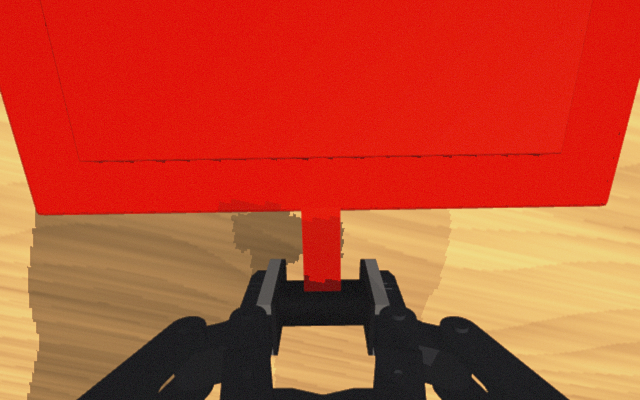

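The handle is held across its ends: opening is 33.5 mm and the bar sits between the pads at about (323,300). I lift along the arc.

```bash
python3 -m pendant '[{"x":0,"y":-0.001,"z":-0.021,"roll":0},{"x":0,"y":-0.0044,"z":-0.042,"roll":0},{"x":0,"y":-0.0098,"z":-0.062,"roll":0},{"x":0,"y":-0.0173,"z":-0.081,"roll":0},{"x":0,"y":-0.0268,"z":-0.1,"roll":0},{"x":0,"y":-0.0382,"z":-0.118,"roll":0},{"x":0,"y":-0.0514,"z":-0.134,"roll":0},{"x":0,"y":-0.0662,"z":-0.149,"roll":0},{"x":0,"y":-0.0824,"z":-0.162,"roll":0},{"x":0,"y":-0.1,"z":-0.173,"roll":0},{"x":0,"y":-0.1,"z":-0.173,"roll":0},{"x":0,"y":-0.1,"z":-0.173,"roll":0}]'
python3 -m pendant '[{"x":0,"y":0,"z":0,"roll":0},{"x":0,"y":0,"z":0,"roll":0},{"x":0,"y":0,"z":0,"roll":0}]'
python3 -c "
from h import *
goto([.574,-.023,.241])
cv2.imwrite('pics/f.png',np.vstack([np.hstack([snapshot('top')[80:300,200:520],snapshot('scene')[80:300,140:460]]),cv2.resize(snapshot('wrist'),(640,400))[:380]]))"
```

```text
time: 7.25
ee_pos: [0.5735, -0.0219, 0.241]
eef_rot: [-2.464, 1.946, 0.001]
force: [-7.3, 8.5, 5.3]
opening: 0.0335
time: 7.62
ee_pos: [0.5734, -0.0219, 0.241]
eef_rot: [-2.464, 1.947, 0.001]
force: [-6.9, 8.5, 4.6]
opening: 0.0333
t 7.625 tcp [ 0.5734 -0.0219  0.241 ] shift [ 0.0012 -0.0004 -0.    ] roll to ey 0.001 j7 -1.467 F [-6.9   8.54  4.59] op 0.0333
```

View pics/f.png

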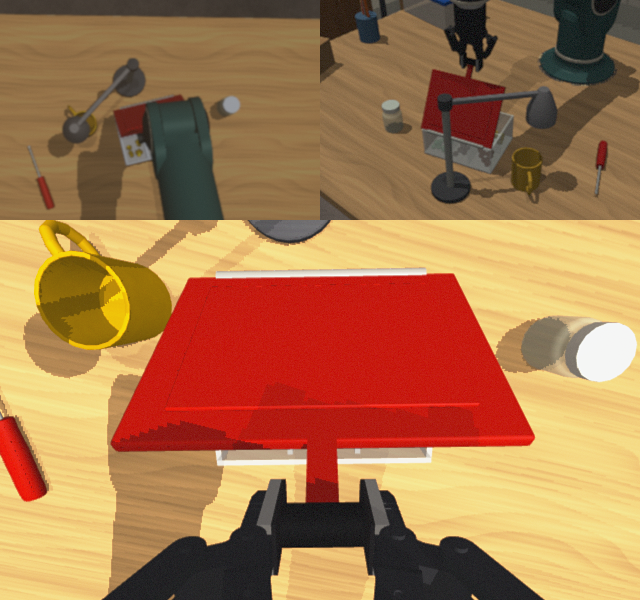

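The lid stands open in the grip. The gripper rose 173 mm and moved 100 mm back, which is 60° on the 200 mm radius. The lamp and the loose items look undisturbed, so I hand in.

```bash
python3 -c "
from h import *
hand_in();goto([.574,-.023,.241])"
```

```text
the job is handed in; nothing more can be done
the job is handed in; nothing more can be done
```

I pushed the lamp arm to the left with the closed fingers while the lid was shut. Then I pinched the lid handle across its ends, raised it along its arc, and handed in at about 7.8 s while still holding it.

**Last checks:**
- **Lid:** the gripper had risen 173 mm and moved about 100 mm back, which puts the lid at about 60°. I worked this out from the arm's movement and did not measure the angle separately in a picture. Grip opening was steady at 33 mm, and the wrist force was about 12 N.
- **Lamp:** the head sat about 0.20 m left of the box's centre plane, where 0.135 m is needed.
- **Jar, mug and screwdriver:** they looked unmoved in the last pictures, by eye only.

**Failed or disagreed:**
- Two early move commands were refused because their rows were incomplete. Nothing moved.
- Positions from the top and scene cameras differed by up to about 15 mm at the lamp pivot, and by less elsewhere. I relied on the top view and the close-up wrist view.

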